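# Level and load the scanning turntable

### The job

The turntable's heavy panel is propped up on two orange wedges: tug both out from under it little by little, so that it settles gently and never drops, and put the wedges in the grey tray. Once the panel lies level, lift the red sprung plunger, turn the turntable until its arm points at the white scanner, and let the plunger drop home in the hole there. Then gently stand every cup from the mat upright on the turntable, each centred on a blue pad of its own, and disturb nothing else.

Things in the scene. Friction and masses are not known exactly. Their poses are not given: they have to be found in the camera images.
- station: the turntable station's fixed hinge rail (aluminium, 280 mm along x, 36 mm high, its y from 143 to 177 mm). Origin: on the table, at the centre of the square panel when level; x along the hinge, z up. The panel's hinge lies at y = +140 mm, the wedges go in under the other edge, y = -140 mm
- panel (a joint): tilt of the heavy grey panel (280 x 280 x 18 mm) about its hinge, rad: 0 = level (underside 8 mm, top 26 mm above the table). Starts near 0.057, free edge 24 mm up, resting on both wedges; panel and turntable weigh 2.3 kg. It sinks as the wedges come out, fully once each is pulled 70 mm; their thin ends are clear of it after 90 mm
- head (a joint): angle of the round aluminium turntable (210 mm diameter, top 44 mm above the table when level) about its vertical axis at the station's origin, rad, anticlockwise from above; 0 = its arm points along the station's +x (start). Index holes in the panel lie at -0.873, 0 and +0.873; the end stops are at +-0.97. Turns with little drag (0.08 Nm) once the plunger is up
- plunger (a joint): lift of the sprung index plunger near the end of the turntable's arm, m: 0 = home in a hole, 0.010 = pin riding on the index plate between holes, 0.020 = top stop. Spring: 4 N down at 0, 8 N at 0.020. The pin is clear of its hole above 0.011; it drops home when let go within 2 mm of a hole
- plunger_knob (a point): centre of the plunger's upright red cylindrical knob (24 mm diameter, 26 mm high, 125 mm from the turntable's axis). When the plunger is home and the panel level its underside is 56 mm and its top 82 mm above the table; the arm below it (34 mm wide) is 44 mm high
- pointer_tip (a point): top of the outer end of the turntable's arm, 142 mm from the turntable's axis, beyond the knob
- scanner: white round 360 degree scanner drum with a black band on a short black tripod, 90 mm diameter, 168 mm high, fixed. Origin at its foot. It stands about 280 mm from the turntable's axis, straight out from the index hole at +0.873 or that at -0.873 (the lamp at the other)
- lamp: yellow lamp with a white band on a like tripod, 92 mm diameter, 168 mm high, fixed. Origin at its foot. Not needed
- pad0 (a point): centre of a round blue felt pad (66 mm diameter) on the turntable's top, 58 mm from its axis, 60 degrees anticlockwise from the arm; turns with it. Things placed on it stand at this height
- pad1 (a point): centre of a round blue felt pad (66 mm diameter) on the turntable's top, 58 mm from its axis, 180 degrees from the arm; turns with it. Things placed on it stand at this height
- pad2 (a point): centre of a round blue felt pad (66 mm diameter) on the turntable's top, 58 mm from its axis, 60 degrees clockwise from the arm; turns with it. Things placed on it stand at this height
- wedge_a: orange wedge 144 mm long, 28 mm wide, 0.12 kg. Origin: underside, centre of its grip block (44 long, 28 wide, 45 mm high). Its x points to the thin end: the ramp falls from 28 mm high at x = 22 mm to 3 mm at x = 122 mm. Starts on the table, 84 mm of it under the panel, x roughly along station +y: pull it towards station -y. Clamped by the panel: 5 to 20 N to pull; stays where left
- wedge_b: orange wedge 144 mm long, 28 mm wide, 0.12 kg. Origin: underside, centre of its grip block (44 long, 28 wide, 45 mm high). Its x points to the thin end: the ramp falls from 28 mm high at x = 22 mm to 3 mm at x = 122 mm. Starts on the table, 84 mm of it under the panel, x roughly along station +y: pull it towards station -y. Clamped by the panel: 5 to 20 N to pull; stays where left
- tray: shallow grey tray for the wedges, 210 x 170 mm, walls 16 mm high and 4 mm thick, floor 4 mm. Origin: underside, centre; x along its long side. Fixed
- cup_white: white squat ceramic cup without a handle, standing on a 3 mm thick grey felt mat, 56 mm diameter, straight sides, 38 mm high, about 0.15 kg. Origin: centre of its underside. May be absent (two or three of the four are there)
- cup_blue: blue squat ceramic cup without a handle, standing on a 3 mm thick grey felt mat, 58 mm diameter, straight sides, 40 mm high, about 0.15 kg. Origin: centre of its underside. May be absent (two or three of the four are there)
- cup_terra: terracotta squat ceramic cup without a handle, standing on a 3 mm thick grey felt mat, 54 mm diameter, straight sides, 42 mm high, about 0.15 kg. Origin: centre of its underside. May be absent (two or three of the four are there)
- cup_yellow: yellow squat ceramic cup without a handle, standing on a 3 mm thick grey felt mat, 60 mm diameter, straight sides, 36 mm high, about 0.15 kg. Origin: centre of its underside. May be absent (two or three of the four are there)
- jar: small lidded jar, 54 mm diameter, 85 mm high, bystander
- brush: soft brush lying on the table near the robot, about 200 mm long, bystander

How it is judged (in metres and radians):
On the way, in this order (a step that is already met when the one before it is completed fails the run):
1. both wedges are out from under the panel and it lies level (value of joint panel below 0.006 rad and y of each of wedge_a, wedge_b in the frame of station below -0.262 m), for 0.3 s.
2. the plunger is lifted out of its hole (value of joint plunger above 0.0105 m), for 0.1 s.
3. the turntable's arm points at the scanner and the plunger is home (value of joint plunger below 0.002 m and horizontal distance between pointer_tip and scanner below 0.165 m), for 0.3 s.
4. every cup present stands on a pad of its own (((horizontal distance between cup_white and pad0 below 0.015 m and z of cup_white in the frame of pad0 between -0.004 and 0.006 m and angle between cup_white's own z axis and vertical below 0.12 rad) or (horizontal distance between cup_white and pad1 below 0.015 m and z of cup_white in the frame of pad1 between -0.004 and 0.006 m and angle between cup_white's own z axis and vertical below 0.12 rad) or (horizontal distance between cup_white and pad2 below 0.015 m and z of cup_white in the frame of pad2 between -0.004 and 0.006 m and angle between cup_white's own z axis and vertical below 0.12 rad)) and ((horizontal distance between cup_blue and pad0 below 0.015 m and z of cup_blue in the frame of pad0 between -0.004 and 0.006 m and angle between cup_blue's own z axis and vertical below 0.12 rad) or (horizontal distance between cup_blue and pad1 below 0.015 m and z of cup_blue in the frame of pad1 between -0.004 and 0.006 m and angle between cup_blue's own z axis and vertical below 0.12 rad) or (horizontal distance between cup_blue and pad2 below 0.015 m and z of cup_blue in the frame of pad2 between -0.004 and 0.006 m and angle between cup_blue's own z axis and vertical below 0.12 rad)) and ((horizontal distance between cup_terra and pad0 below 0.015 m and z of cup_terra in the frame of pad0 between -0.004 and 0.006 m and angle between cup_terra's own z axis and vertical below 0.12 rad) or (horizontal distance between cup_terra and pad1 below 0.015 m and z of cup_terra in the frame of pad1 between -0.004 and 0.006 m and angle between cup_terra's own z axis and vertical below 0.12 rad) or (horizontal distance between cup_terra and pad2 below 0.015 m and z of cup_terra in the frame of pad2 between -0.004 and 0.006 m and angle between cup_terra's own z axis and vertical below 0.12 rad)) and ((horizontal distance between cup_yellow and pad0 below 0.015 m and z of cup_yellow in the frame of pad0 between -0.004 and 0.006 m and angle between cup_yellow's own z axis and vertical below 0.12 rad) or (horizontal distance between cup_yellow and pad1 below 0.015 m and z of cup_yellow in the frame of pad1 between -0.004 and 0.006 m and angle between cup_yellow's own z axis and vertical below 0.12 rad) or (horizontal distance between cup_yellow and pad2 below 0.015 m and z of cup_yellow in the frame of pad2 between -0.004 and 0.006 m and angle between cup_yellow's own z axis and vertical below 0.12 rad))), for 0.2 s.
At the end, for the whole second after the job is handed in: Panel level (within 0.006 rad); plunger home (within 2 mm) in the hole on the scanner's side; each cup present upright (within 0.12 rad) with its foot within 15 mm of the centre of a pad, standing on it; both wedges lying in the tray; all at rest (all of step 3 and all of step 4 and value of joint panel below 0.006 rad and x of wedge_a in the frame of tray between -0.1 and 0.1 m and y of wedge_a in the frame of tray between -0.08 and 0.08 m and z of each of wedge_a, wedge_b in the frame of tray below 0.035 m and x of wedge_b in the frame of tray between -0.1 and 0.1 m and y of wedge_b in the frame of tray between -0.08 and 0.08 m and linear speed of each of cup_white, cup_blue, cup_terra, cup_yellow, wedge_a, wedge_b below 0.02 m/s); the robot touches nothing.
It fails at once if the panel drops (its free edge sinks faster than about 42 mm/s) (velocity of joint panel below -0.15 rad/s).
It fails at once if a cup is dropped onto the turntable (falls freely above it at over 0.5 m/s, from more than about 13 mm) ((linear speed of cup_white above 0.5 m/s and z of cup_white in the frame of pad1 between 0.005 and 0.15 m and horizontal distance between cup_white and station below 0.12 m and contact force between the fingers and cup_white below 0.05 N) or (linear speed of cup_blue above 0.5 m/s and z of cup_blue in the frame of pad1 between 0.005 and 0.15 m and horizontal distance between cup_blue and station below 0.12 m and contact force between the fingers and cup_blue below 0.05 N) or (linear speed of cup_terra above 0.5 m/s and z of cup_terra in the frame of pad1 between 0.005 and 0.15 m and horizontal distance between cup_terra and station below 0.12 m and contact force between the fingers and cup_terra below 0.05 N) or (linear speed of cup_yellow above 0.5 m/s and z of cup_yellow in the frame of pad1 between 0.005 and 0.15 m and horizontal distance between cup_yellow and station below 0.12 m and contact force between the fingers and cup_yellow below 0.05 N)).
It fails at once if the jar or the brush is moved more than 30 mm (distance of any of jar, brush from where it was at the start of the episode above 0.03 m).
Of cup_white, cup_blue, cup_terra, cup_yellow only 2 to 3 are there at a start; the rules pass over those that are not, and their reading is None.
At some moment in a run one of cup_white, cup_blue, cup_terra, cup_yellow may be knocked a few centimetres aside while the robot is not near it.
It also fails if it takes over 210 s, if anything falls off the work surface, if the arm or the gripper's body presses on something with over 40 N, if the wrist force passes 120 N, or if a joint passes its speed limit or range.

### The arm

A 6-joint arm with a two-finger parallel gripper is mounted at the origin on the work surface. World frame = base frame: x ahead of the robot, y to its left, z up, the work surface at z = 0. Lengths are in m, angles in degrees, forces in N, time in s.
With the tool pointing down it reaches from about 0.4 to 0.825 m from the base axis. Payload 7 kg.
Tool frame: the origin (TCP) lies between the finger pads; the fingertips stand 25 mm ahead of it and the grasp point (between the pads) lies 6 mm ahead of it; z points along the fingers, y is the line along which they close (so a half turn about z gives the same grasp; the last joint's range is limited). The gripper opens to 88 mm and grips with 3 to 60 N. Pads are 19 mm wide; open, the fingers measure 130 mm over their backs; the gripper's body (78 mm by 193 mm) begins 47 mm behind the grasp point.
Start: joints at [-55.571, 20.546, 0.682, 0, -70.136, -16.507], TCP at [0.208, -0.642, 0.252] pointing down, gripper open.
Joint ranges: [-176.03, 176.03], [-82.01, 121.73], [-58.28, 71.71], [-173.87, 95.51], [-174.79, -0.11], [-173.66, 173.66]. Speed limits (degrees/s): [136.94, 136.94, 172.46, 180, 180, 180].

### API

Orientations are given as [roll, pitch, yaw] about the fixed x, y, z axes, in that order (R = Rz(yaw) Ry(pitch) Rx(roll)).
In Python, from plant import ctrl gives the robot as it stands.
- The arm moves only by the shell command python3 drive.py 'ROWS'. ROWS is a JSON list of rows, 1 to 8 of them, each of 5 numbers: dx, dy, dz in m, then a turn about the tool's z in degrees, then the finger opening in m; each row is the pose to reach, as a shift and turn from the pose commanded when the command began, along the tool's axes at that moment; what a row does not reach only later rows make up. A row lasts 1/8 s, in which the tool goes at most 0.0625 m and 10.7 degrees, less where a joint would pass 70% of its speed; a pose out of reach is approached as far as the arm can. The fingers move at their own pace and stop on an object; the grip force is fixed at half the most. Time passes only in rows, so rows that do not move let the fingers close. It prints the time, the measured TCP pose, the force, the opening and the grip force at its end.
- ctrl.get_obs(): the state, without advancing time (a new reading comes with each control period).
- ctrl.snapshot(name): name is "scene" or "side" or "wrist"; returns a dict with "frame" (384x512x3 uint8, red, green, blue), "z_map" (384x512 float32, m along the optical axis (not along the pixel's ray), 0 where there is no reading), "fovy" (degrees; the focal length in pixels is half the picture's height over the tangent of half this angle, whatever the lens; pixels are square), "cx", "cy" (the principal point, pixels), "R" (3x3) and "t" (3): a world point X has camera coordinates R X + t; the wrist camera has in their place "T_tool_cam" (4x4, takes a point from camera to tool coordinates, whose origin is the TCP and whose axes are the flange's). Camera axes: x right, y down, z forward; pixel columns grow to the right and rows downward; lengths in m; the calibration is good to about 2 mm. A picture is of the moment at which its call begins: read the wrist's pose just before it.
- ctrl.close_job(): hands the job in; it is judged then, once.
The state is a dict: "clock": time; "joint_pos": joint angles; "qvel": joint speeds; "tau": joint torques, N m; "tool_pos": TCP position; "orientation": TCP orientation; "force": force on the tool from outside, world axes, zero at the start; "moment": the same for the moment, N m; "opening": finger opening in m; "gripper_force": force on a finger pad.
Only numpy, scipy, OpenCV 4.12 (cv2) and the standard library are available. Lean on these libraries where they do the work, as an engineer would, in place of code of your own. Each camera call takes 0.05 s, during which the arm holds its last target. There are 200 camera calls.

## Working session

There is one attempt and no reset: what is moved stays moved. The work goes in short steps, Python scripts to look and compute and a shell command to move; the robot and the scene stay as the last step left them, time stands still between calls to the robot, and variables do not carry over. Pictures are saved under pics/ and viewed, at most 14 in all, crops included, and the job is handed in when it is done.

```bash
ls; mkdir -p pics
cat > h.py <<'E'
import numpy as np, cv2
from plant import ctrl
from scipy.spatial.transform import Rotation as Ro
def snap(n):
    o=ctrl.get_obs(); s=ctrl.snapshot(n); f=s["frame"].shape[0]/2/np.tan(np.radians(s["fovy"])/2); s["f"]=f
    if "R" in s: s["Rwc"]=np.array(s["R"]).T; s["o"]=-s["Rwc"]@np.array(s["t"])
    else:
        T=np.eye(4); T[:3,:3]=Ro.from_euler("xyz",o["orientation"],degrees=True).as_matrix(); T[:3,3]=o["tool_pos"]
        W=T@np.array(s["T_tool_cam"]); s["Rwc"]=W[:3,:3]; s["o"]=W[:3,3]
    return s
def cloud(s):
    z=s["z_map"]; v,u=np.mgrid[:z.shape[0],:z.shape[1]]
    c=np.dstack([(u-s["cx"])/s["f"]*z,(v-s["cy"])/s["f"]*z,z])
    P=c@s["Rwc"].T+s["o"]; P[z==0]=np.nan; return P
def ray(s,u,v,h):
    d=s["Rwc"]@np.array([(u-s["cx"])/s["f"],(v-s["cy"])/s["f"],1]); return s["o"]+d*(h-s["o"][2])/d[2]
def save(s,n): cv2.imwrite(f"pics/{n}.png",s["frame"][:,:,::-1])
E
python3 - <<'E'
from h import *
print(ctrl.get_obs())
for n in("scene","side","wrist"):
    s=snap(n); save(s,n+"0"); print(n,s["fovy"],s["o"].round(3),s["Rwc"].round(2).tolist())
E
```

```text
drive.py
pics
plant.py
{'clock': 0.0, 'joint_pos': array([-5.55716367e+01,  2.05917732e+01,  6.35044235e-01, -2.00203682e-02,
       -7.01353474e+01, -1.65082869e+01]), 'qvel': array([-0.04950439,  0.06273834,  0.05940439, -0.01643709, -0.10213249,
       -0.05368593]), 'tau': array([-1.29392192e-03, -5.82725573e+01,  2.93055707e+01,  6.99680507e+00,
        7.12796827e-03, -9.40807922e-05]), 'tool_pos': array([ 0.20755365, -0.64184119,  0.2506288 ]), 'orientation': array([ 1.79906371e+02, -8.12172545e-03, -1.62086735e+02]), 'force': array([0.55553126, 0.62086207, 0.15286429]), 'moment': array([-0.02229961,  0.0350939 , -0.03474466]), 'gripper_force': 0.0, 'opening': 0.0877513976526664}
scene 47.605793861458366 [ 1.068 -0.823  0.71 ] [[0.83, 0.32, -0.45], [0.55, -0.45, 0.7], [0.02, -0.83, -0.55]]
side 45.604233484249306 [0.309 0.843 0.913] [[-0.95, -0.22, 0.2], [-0.3, 0.66, -0.69], [0.02, -0.72, -0.69]]
wrist 64.91946279191957 [ 0.146 -0.662  0.383] [[-0.31, 0.92, 0.23], [0.95, 0.3, 0.08], [0.0, 0.24, -0.97]]
```

View pics/scene0.png

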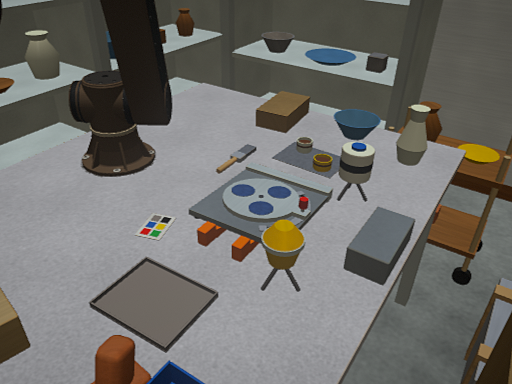

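View pics/side0.png

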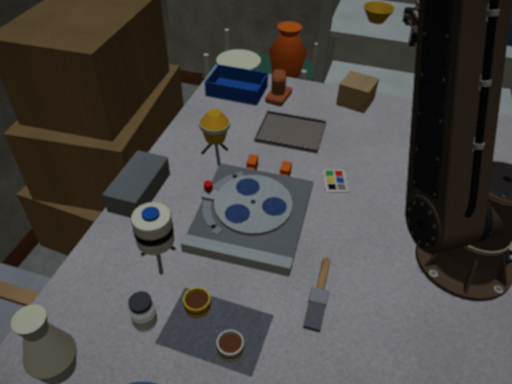

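The scene view shows the wedges at (210,231) and (244,245), the knob at (303,202), the scanner at (357,165), the lamp at (283,245), the tray at (155,300), and cups at (305,143) and (322,162). The side view shows a white cup at (230,343), a yellow cup at (196,300), the jar at (142,307), the brush at (318,295) and the rail at the bottom edge of the panel.

```bash
cat > m.py <<'E'
from h import *
def blobs(s,P,name,hsvlo,hsvhi,zlo,zhi,amin=30):
    hsv=cv2.cvtColor(s["frame"],cv2.COLOR_RGB2HSV)
    m=cv2.inRange(hsv,np.array(hsvlo),np.array(hsvhi)); zz=np.nan_to_num(P[:,:,2],nan=-9)
    m=((m>0)&(zz>zlo)&(zz<zhi)&(P[:,:,0]>-.2)&(P[:,:,0]<1.1)&(abs(P[:,:,1])<1)).astype(np.uint8)
    n,l,st,c=cv2.connectedComponentsWithStats(m)
    for i in range(1,n):
        if st[i,4]<amin: continue
        q=P[l==i]; (cx,cy),(w,h),a=cv2.minAreaRect(q[:,:2].astype(np.float32))
        print(name,"px",c[i].round(),st[i,4],"med",np.median(q,0).round(4),"ztop",np.percentile(q[:,2],95).round(4),"rect",np.round([cx,cy,w,h,a],4))
def all(n):
    s=snap(n); P=cloud(s); print("--",n)
    blobs(s,P,"orange",(3,170,90),(14,255,255),.005,.08)
    blobs(s,P,"orangetop",(3,170,90),(14,255,255),.038,.08)
    blobs(s,P,"bluepad",(105,90,40),(130,255,200),.03,.09)
    blobs(s,P,"red",(172,150,60),(180,255,255),.03,.15,15); blobs(s,P,"red",(0,150,60),(2,255,255),.03,.15,15)
    blobs(s,P,"yellow",(17,120,90),(32,255,255),.01,.3)
    blobs(s,P,"rail",(0,0,120),(180,60,255),.03,.038,100)
    blobs(s,P,"white",(0,0,130),(180,90,255),.036,.046,30)
    blobs(s,P,"tall",(0,0,60),(180,90,255),.06,.25,60)
    return s,P
E
python3 - <<'E'
from m import *
for n in("scene","side"): all(n)
s,P=snap("side"),None
P=cloud(s)
for u,v in[(230,343),(196,300),(142,307),(152,215),(214,120),(258,134),(326,130),(315,150),(270,113),(318,270),(200,250),(278,263)]: print(u,v,P[v,u].round(3),s["frame"][v,u])
s=snap("scene");P=cloud(s)
for u,v in[(155,300),(150,259),(217,294),(165,345),(92,301),(238,160)]: print(u,v,P[v,u].round(3))
E
```

```text
-- scene
orange px [208. 227.] 143 med [ 0.5105 -0.1657  0.044 ] ztop 0.0464 rect [ 0.5036 -0.1605  0.0419  0.0638  6.7928]
orange px [242. 242.] 158 med [ 0.6126 -0.1658  0.0444] ztop 0.0465 rect [ 0.6083 -0.1548  0.0389  0.0702 12.3085]
orange px [237. 252.] 30 med [ 0.6144 -0.1876  0.0273] ztop 0.0365 rect [ 6.134e-01 -1.869e-01  1.950e-02  4.500e-03  4.582e+00]
orange px [140. 375.] 259 med [ 0.6625 -0.5456  0.029 ] ztop 0.037 rect [ 6.61000e-01 -5.41500e-01  2.87000e-02  4.47000e-02  3.66288e+01]
orange px [105. 378.] 45 med [ 0.6499 -0.6003  0.0771] ztop 0.0797 rect [ 6.4800e-01 -6.0100e-01  2.5300e-02  5.5000e-03  1.3063e+01]
orangetop px [206. 227.] 124 med [ 0.5084 -0.1697  0.0442] ztop 0.0466 rect [ 0.5072 -0.169   0.03    0.0438  0.0995]
orangetop px [241. 242.] 142 med [ 0.6112 -0.1674  0.0446] ztop 0.0466 rect [ 0.6106 -0.168   0.0275  0.0435  0.8131]
orangetop px [105. 378.] 45 med [ 0.6499 -0.6003  0.0771] ztop 0.0797 rect [ 6.4800e-01 -6.0100e-01  2.5300e-02  5.5000e-03  1.3063e+01]
bluepad px [243. 190.] 209 med [0.4933 0.0111 0.0524] ztop 0.055 rect [0.4915 0.0121 0
[... 4879 characters left out ...]
  0.0785 71.089 ]
230 343 [0.478 0.404 0.029] [65 40 26]
196 300 [0.586 0.328 0.027] [64 37 25]
142 307 [0.667 0.412 0.085] [44 46 51]
152 215 [0.719 0.237 0.169] [ 21  58 117]
214 120 [ 0.726 -0.169  0.156] [131 100  23]
258 134 [ 0.641 -0.335  0.01 ] [70 66 64]
326 130 [ 0.433 -0.444  0.   ] [118 118 122]
315 150 [ 0.444 -0.31   0.012] [40 37 36]
270 113 [ 0.638 -0.472  0.006] [50 47 45]
318 270 [ 0.342  0.139 -0.   ] [119 119 124]
200 250 [0.632 0.191 0.027] [53 53 49]
278 263 [0.436 0.176 0.035] [112 120 123]
155 300 [ 0.543 -0.39   0.003]
150 259 [ 0.451 -0.31   0.014]
217 294 [ 0.647 -0.308  0.012]
165 345 [ 0.639 -0.462  0.002]
92 301 [ 0.443 -0.472  0.012]
238 160 [0.339 0.206 0.009]
```

View pics/wrist0.png

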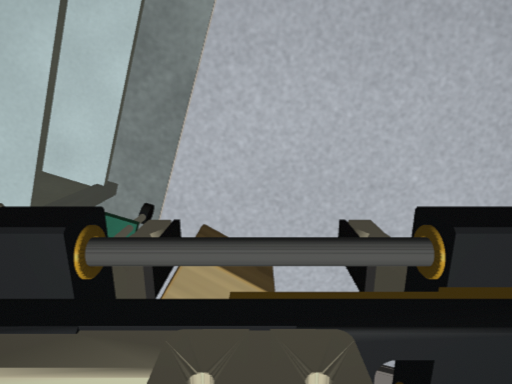

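The wrist view shows only bare table and the fingers, so it has no targets. A grasp along x on wedge_b would hit the lamp, so I'll grip that one along y, starting high. Next step is to move above it.

```bash
cat > go.py <<'E'
import sys; from h import *
# usage: go.py x y z yaw -> tool-axis shift and turn
x,y,z,w=map(float,sys.argv[1:5]); o=ctrl.get_obs(); R=Ro.from_euler("xyz",o["orientation"],degrees=True).as_matrix()
d=R.T@(np.array([x,y,z])-o["tool_pos"]); t=-(((w-o["orientation"][2]+180)%360)-180)
print("d",d.round(4),"turn",round(t,2),"rows>=",round(max(np.linalg.norm(d)/.0625,abs(t)/10.7),1),"| at",o["tool_pos"].round(4),o["orientation"].round(1),"q",np.round(o["joint_pos"]))
E
python3 go.py 0.609 -0.167 0.22 -178
python3 drive.py '[[-0.06,0.037,0,2,0.088],[-0.12,0.074,0,4,0.088],[-0.17,0.106,0,6,0.088],[-0.22,0.137,0,8,0.088],[-0.28,0.174,0,10,0.088],[-0.33,0.205,0,12,0.088],[-0.38,0.236,0,14,0.088],[-0.43,0.268,0,16,0.088]]'; python3 go.py 0.609 -0.167 0.22 -178
```

```text
clock: 1.35
tool_pos: [0.5312, -0.2583, 0.2519]
orientation: [-180.0, 0.0, -178.1]
force: [-0.4, -0.8, 0.1]
opening: 0.0877
gripper_force: 0.0
d [-0.0807  0.0887  0.032 ] turn -0.13 rows>= 2.0 | at [ 0.5312 -0.2583  0.2519] [-180.     0.  -178.1] q [ -7.  13. -10.   0. -67. -81.]
```

```bash
python3 drive.py '[[-0.04,0.044,0.016,0,0.088],[-0.08,0.089,0.032,0,0.088],[-0.08,0.089,0.032,0,0.088],[-0.08,0.089,0.032,0,0.088]]'
python3 - <<'E'
from m import *
s,P=all("wrist"); save(s,"w1")
E
```

```text
clock: 1.85
tool_pos: [0.607, -0.1682, 0.2193]
orientation: [-180.0, -0.0, -178.0]
force: [-0.5, -0.5, -0.2]
opening: 0.0874
gripper_force: 0.0
-- wrist
orange px [277.  70.] 72 med [ 0.4951 -0.1482  0.0434] ztop 0.0447 rect [ 4.97400e-01 -1.55600e-01  3.74000e-02  2.18000e-02  5.28164e+01]
orange px [262.  93.] 80 med [ 0.5209 -0.1675  0.0424] ztop 0.0442 rect [ 5.20900e-01 -1.68600e-01  4.09000e-02  1.70000e-03  8.93719e+01]
orange px [270. 172.] 167 med [ 0.5973 -0.1542  0.0424] ztop 0.0445 rect [ 0.609  -0.1562  0.0258  0.0615  2.7665]
orange px [260. 195.] 37 med [ 0.6236 -0.1657  0.0437] ztop 0.045 rect [ 0.623  -0.1689  0.0017  0.0317  1.2252]
orangetop px [276.  71.] 64 med [ 0.4952 -0.1509  0.0436] ztop 0.0448 rect [ 4.99500e-01 -1.57100e-01  3.74000e-02  1.67000e-02  5.28164e+01]
orangetop px [262.  93.] 80 med [ 0.5209 -0.1675  0.0424] ztop 0.0442 rect [ 5.20900e-01 -1.68600e-01  4.09000e-02  1.70000e-03  8.93719e+01]
orangetop px [266. 174.] 126 med [ 0.5977 -0.1594  0.0431] ztop 0.0447 rect [ 6.00900e-01 -1.61800e-01  4.76000e-02  2.18000e-02  6.26262e+01]
orangetop px [
[... 2847 characters left out ...]
.83000e-02  3.82000e-02  7.20000e-03  7.40182e+01]
tall px [152. 228.] 448 med [ 0.5982 -0.2215  0.2118] ztop 0.2209 rect [ 5.9860e-01 -2.2230e-01  1.3100e-02  3.5000e-03  8.2476e+01]
tall px [367. 228.] 458 med [ 0.5944 -0.1154  0.212 ] ztop 0.2208 rect [ 5.9550e-01 -1.1440e-01  3.7000e-03  1.3500e-02  4.0197e+00]
tall px [139. 282.] 371 med [ 0.6074 -0.2156  0.2452] ztop 0.2496 rect [ 0.6082 -0.2155  0.0198  0.0015  1.1508]
tall px [380. 278.] 306 med [ 0.6028 -0.1206  0.245 ] ztop 0.2493 rect [ 6.0340e-01 -1.2070e-01  1.6700e-02  1.4000e-03  1.9776e+00]
tall px [218. 296.] 139 med [ 0.6919 -0.1999  0.1239] ztop 0.1284 rect [ 6.93200e-01 -2.03600e-01  2.90000e-03  2.58000e-02  1.46836e+01]
```

View pics/w1.png

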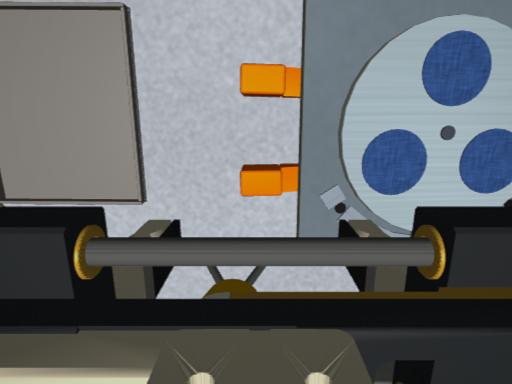

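The wrist view shows the wedge blocks at (262,78) and (260,182), the panel edge at column 302, the lamp at (232,290) right beside wedge_b, and the tray on the left. Next I lower for the high y-grip on wedge_b.

```bash
python3 go.py 0.609 -0.167 0.069 -178; python3 drive.py '[[-0.002,0.001,0.05,0,0.066],[-0.002,0.001,0.1,0,0.066],[-0.002,0.001,0.13,0,0.066],[-0.002,0.001,0.14,0,0.066],[-0.002,0.001,0.148,0,0.066],[-0.002,0.001,0.148,0,0.066]]';python3 go.py 0.609 -0.167 0.0685 -178
```

```text
d [-0.0022  0.0017  0.1507] turn -0.08 rows>= 2.4 | at [ 0.6068 -0.1687  0.2197] [-180.     0.  -178.1] q [  2.  18.  -8.   0. -64. -90.]
clock: 2.65
tool_pos: [0.6094, -0.1677, 0.0724]
orientation: [-180.0, 0.1, -178.1]
force: [-0.9, -0.1, 0.0]
opening: 0.0658
gripper_force: 0.0
d [0.0004 0.0007 0.0039] turn -0.1 rows>= 0.1 | at [ 0.6094 -0.1677  0.0724] [-1.800e+02  1.000e-01 -1.781e+02] q [  2.  26. -17.   0. -47. -90.]
```

```bash
python3 drive.py '[[0,0,0.002,0,0.066],[0,0,0.004,0,0.066],[0,0,0.004,0,0.066]]'; python3 drive.py '[[0,0,0,0,0.03],[0,0,0,0,0.03],[0,0,0,0,0.03],[0,0,0,0,0.03]]'
```

```text
clock: 3.02
tool_pos: [0.6091, -0.1673, 0.0678]
orientation: [180.0, 0.0, -178.1]
force: [0.1, -1.3, 0.7]
opening: 0.0659
gripper_force: 0.0
clock: 3.52
tool_pos: [0.6091, -0.1673, 0.0676]
orientation: [180.0, 0.0, -178.1]
force: [-0.3, 0.3, 0.4]
opening: 0.0431
gripper_force: 30.0
```

```bash
python3 drive.py '[[0,-0.002,0,0,0.03],[0,-0.004,0,0,0.03],[0,-0.006,0,0,0.03],[0,-0.008,0,0,0.03],[0,-0.01,0,0,0.03],[0,-0.01,0,0,0.03]]'
```

```text
clock: 4.28
tool_pos: [0.6094, -0.1777, 0.0676]
orientation: [-180.0, 0.0, -178.1]
force: [-0.4, -0.1, 0.8]
opening: 0.0428
gripper_force: 30.0
```

```bash
python3 drive.py '[[0,0,0,0,0.050],[0,0,0,0,0.050],[0,0,0.005,0,0.050],[0,0,0.01,0,0.050],[0,0,0.01,0,0.05]]'; python3 drive.py '[[0,0,0,0,0.03],[0,0,0,0,0.03],[0,0,0,0,0.03]]';python3 - <<'E'
from m import *
for n in ("side",):
    s=snap(n);P=cloud(s); blobs(s,P,"top",(3,150,90),(16,255,255),.035,.08); blobs(s,P,"pad",(105,90,40),(130,255,200),.03,.07)
E
```

```text
clock: 4.9
tool_pos: [0.6089, -0.1773, 0.0568]
orientation: [180.0, -0.1, -178.1]
force: [0.6, -0.7, 0.2]
opening: 0.0502
gripper_force: 0.0
clock: 5.28
tool_pos: [0.6093, -0.1774, 0.0575]
orientation: [180.0, -0.0, -178.1]
force: [-0.6, -0.5, -1.4]
opening: 0.0435
gripper_force: 30.0
top px [286. 166.] 82 med [ 0.5054 -0.1655  0.0445] ztop 0.0476 rect [ 0.5055 -0.1673  0.0255  0.044   2.3403]
pad px [247. 186.] 285 med [ 0.5815 -0.0356  0.0556] ztop 0.0586 rect [ 0.5821 -0.0372  0.0582  0.0604 16.8129]
pad px [274. 206.] 323 med [0.4929 0.0112 0.0529] ztop 0.0557 rect [4.92600e-01 1.14000e-02 5.85000e-02 6.18000e-02 1.54088e+01]
pad px [237. 213.] 339 med [0.5781 0.0653 0.0502] ztop 0.0532 rect [5.78900e-01 6.38000e-02 6.20000e-02 6.04000e-02 7.87087e+01]
```

```bash
python3 drive.py '[[0,-0.008,0,0,0.03],[0,-0.02,0,0,0.03],[0,-0.032,0,0,0.03],[0,-0.044,0,0,0.03],[0,-0.056,0,0,0.03],[0,-0.068,0,0,0.03],[0,-0.08,0,0,0.03],[0,-0.09,0,0,0.03]]'; python3 drive.py '[[0,-0.002,0,0,0.03],[0,-0.002,-0.02,0,0.03],[0,-0.002,-0.05,0,0.03],[0,-0.005,-0.07,0,0.03],[0,-0.04,-0.07,0,0.03]]'
python3 - <<'E'
from m import *
for n in ("scene",):
    s=snap(n);P=cloud(s); blobs(s,P,"top",(3,150,90),(16,255,255),.035,.18); blobs(s,P,"pad",(105,90,40),(130,255,200),.03,.07)
    v,u=np.where((P[:,:,2]>.008)&(P[:,:,2]<.02)&(abs(P[:,:,0]-.545)<.13)&(P[:,:,1]<-.29)&(P[:,:,1]>-.5)); print(cv2.minAreaRect(P[v,u][:,:2].astype(np.float32)))
save(s,"s2")
E
python3 go.py 0.604 -0.439 0.128 -178
```

```text
clock: 6.32
tool_pos: [0.6124, -0.2682, 0.0575]
orientation: [-180.0, -0.0, -178.1]
force: [0.6, -0.3, -1.4]
opening: 0.0436
gripper_force: 30.0
clock: 6.95
tool_pos: [0.6154, -0.3062, 0.1304]
orientation: [-179.9, 0.2, -177.9]
force: [0.3, -0.3, -2.0]
opening: 0.0437
gripper_force: 30.0
top px [215. 253.] 653 med [ 0.6258 -0.2902  0.0915] ztop 0.1188 rect [ 0.6192 -0.2746  0.0453  0.1831 11.4436]
top px [111. 358.] 1248 med [ 0.647  -0.5841  0.1069] ztop 0.1167 rect [ 0.6421 -0.5709  0.0435  0.0692 14.8752]
pad px [243. 189.] 189 med [0.4927 0.014  0.052 ] ztop 0.0546 rect [4.92100e-01 1.58000e-02 5.30000e-02 6.07000e-02 8.67671e+01]
pad px [279. 192.] 211 med [0.5782 0.0655 0.0497] ztop 0.052 rect [5.76800e-01 6.31000e-02 6.15000e-02 6.31000e-02 8.97217e+01]
pad px [261. 208.] 256 med [ 0.5815 -0.036   0.0552] ztop 0.0577 rect [ 5.81500e-01 -3.48000e-02  6.25000e-02  6.35000e-02  4.44782e+01]
pad px [174. 375.] 564 med [ 0.7115 -0.5145  0.0531] ztop 0.0607 rect [ 0.7275 -0.5192  0.0925  0.0424 34.2309]
((0.5447790026664734, -0.3911123275756836), (0.2128523290157318, 0.17216460406780243), 1.6453553438186646)
d [ 0.015  -0.128   0.0012] turn -0.03 rows>= 2.1 | at [ 0.6145 -0.3105  0.1291] [-1.799e+02  1.000e-01 -1.780e+02] q [-11.  27.  -6.   0. -57. -77.]
```

View pics/s2.png

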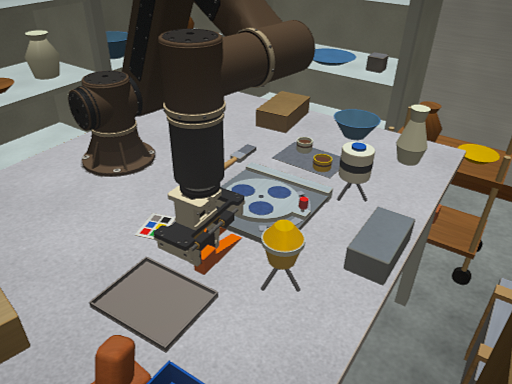

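```bash
python3 drive.py '[[0.01,-0.04,0,0,0.03],[0.024,-0.085,0,0,0.03],[0.034,-0.126,0,0,0.03],[0.034,-0.126,0.03,0,0.03],[0.034,-0.126,0.05,0,0.03],[0.034,-0.126,0.05,0,0.03]]'; python3 go.py 0.58 -0.437 0.063 -178
```

```text
clock: 7.75
tool_pos: [0.5829, -0.4332, 0.0752]
orientation: [179.9, -0.2, -178.1]
force: [0.3, -0.7, -1.4]
opening: 0.0436
gripper_force: 30.0
d [ 0.0029 -0.0037  0.0122] turn -0.06 rows>= 0.2 | at [ 0.5829 -0.4332  0.0752] [ 179.9   -0.2 -178.1] q [-21.  33.  -3.  -0. -54. -67.]
```

```bash
python3 drive.py '[[0.003,-0.004,0.004,0,0.03],[0.003,-0.004,0.009,0,0.03],[0.003,-0.004,0.013,0,0.03],[0.003,-0.004,0.013,0,0.03]]'; python3 drive.py '[[0,0,0,0,0.06],[0,0,0,0,0.065],[0,0,0,0,0.065],[0,0,-0.03,0,0.07],[0,0,-0.09,0,0.07]]'; python3 go.py 0.508 -0.168 0.15 92;python3 go.py 0.508 -0.168 0.15 -88
```

```text
clock: 8.25
tool_pos: [0.581, -0.4383, 0.0644]
orientation: [180.0, -0.0, -178.1]
force: [-0.3, 0.4, -1.4]
opening: 0.0439
gripper_force: 30.0
clock: 8.88
tool_pos: [0.5796, -0.4376, 0.1524]
orientation: [179.8, -0.3, -178.1]
force: [1.0, -0.9, 0.5]
opening: 0.0697
gripper_force: 0.0
d [0.0625 0.2719 0.0036] turn 89.9 rows>= 8.4 | at [ 0.5796 -0.4376  0.1524] [ 179.8   -0.3 -178.1] q [-22.  29.   1.  -0. -62. -66.]
d [0.0625 0.2719 0.0036] turn -90.1 rows>= 8.4 | at [ 0.5796 -0.4376  0.1524] [ 179.8   -0.3 -178.1] q [-22.  29.   1.  -0. -62. -66.]
```

```bash
python3 drive.py '[[0.008,0.034,0,-10,0.07],[0.016,0.068,0,-20,0.07],[0.024,0.1,0,-30,0.07],[0.032,0.136,0,-40,0.07],[0.04,0.17,0,-50,0.07],[0.048,0.2,0,-60,0.07],[0.056,0.238,0,-70,0.07],[0.062,0.272,0,-80,0.07]]'; python3 go.py 0.508 -0.168 0.05 -88
```

```text
clock: 9.88
tool_pos: [0.5097, -0.1676, 0.1549]
orientation: [-180.0, 0.0, -97.7]
force: [0.0, 1.3, -0.1]
opening: 0.0702
gripper_force: 0.0
d [0.0007 0.0017 0.1049] turn -9.74 rows>= 1.7 | at [ 0.5097 -0.1676  0.1549] [-180.     0.   -97.7] q [  3.  12. -24.   0. -53. -10.]
```

```bash
python3 drive.py '[[0.001,0.002,0,-9.7,0.07],[0.001,0.002,0.04,-9.7,0.07],[0.001,0.002,0.08,-9.7,0.07],[0.001,0.002,0.105,-9.7,0.07],[0.001,0.002,0.117,-9.7,0.07],[0.001,0.002,0.117,-9.7,0.07]]'; python3 drive.py '[[0,0,0,0,0.015],[0,0,0,0,0.015],[0,0,0,0,0.015],[0,0,0,0,0.015]]'
```

```text
clock: 10.62
tool_pos: [0.5078, -0.1695, 0.0373]
orientation: [179.9, -0.0, -88.4]
force: [-0.4, -0.2, 0.6]
opening: 0.0698
gripper_force: 0.0
clock: 11.12
tool_pos: [0.5081, -0.1694, 0.0379]
orientation: [-180.0, 0.0, -88.4]
force: [0.1, 0.2, 0.6]
opening: 0.0357
gripper_force: 0.0
```

```bash
python3 drive.py '[[0,0,0,0,0.015],[0,0,0,0,0.015]]'; python3 drive.py '[[0.002,0,0,0,0.015],[0.005,0,0,0,0.015],[0.008,0,0,0,0.015],[0.011,0,0,0,0.015],[0.014,0,0,0,0.015],[0.017,0,0,0,0.015],[0.02,0,0,0,0.015],[0.023,0,0,0,0.015]]'
```

```text
clock: 11.38
tool_pos: [0.5073, -0.1694, 0.0377]
orientation: [179.9, 0.0, -88.4]
force: [-3.9, 0.4, 5.4]
opening: 0.0285
gripper_force: 29.9
clock: 12.38
tool_pos: [0.5096, -0.1904, 0.0377]
orientation: [-179.9, 0.1, -88.4]
force: [-0.2, 17.1, 3.8]
opening: 0.028
gripper_force: 29.9
```

```bash
python3 drive.py '[[0.004,0,0,0,0.015],[0.008,0,0,0,0.015],[0.012,0,0,0,0.015],[0.016,0,0,0,0.015],[0.02,0,0,0,0.015],[0.024,0,0,0,0.015],[0.028,0,0,0,0.015],[0.032,0,0,0,0.015]]';  python3 drive.py '[[0.004,0,0,0,0.015],[0.008,0,0,0,0.015],[0.012,0,0,0,0.015],[0.016,0,0,0,0.015],[0.021,0,0,0,0.015],[0.028,0,0,0,0.015],[0.036,0,0,0,0.015],[0.044,0,0,0,0.015]]'; python3 drive.py '[[0,0,0,0,0.015],[0,0,0,0,0.015],[0,0,0,0,0.015],[0,0,0,0,0.015]]'
python3 - <<'E'
from m import *
s=snap("side");P=cloud(s); blobs(s,P,"top",(3,150,90),(16,255,255),.02,.08); blobs(s,P,"pad",(105,90,40),(130,255,200),.03,.07)
E
python3 go.py 0.49 -0.437 0.1 -88
```

```text
clock: 13.38
tool_pos: [0.5102, -0.2223, 0.0377]
orientation: [-179.9, 0.1, -88.4]
force: [0.0, 17.1, 6.7]
opening: 0.0278
gripper_force: 29.9
clock: 14.38
tool_pos: [0.5108, -0.269, 0.0377]
orientation: [-180.0, -0.0, -88.4]
force: [0.3, 4.8, 5.2]
opening: 0.0279
gripper_force: 29.9
clock: 14.88
tool_pos: [0.5108, -0.2685, 0.0377]
orientation: [-180.0, -0.0, -88.4]
force: [0.2, -3.0, 4.3]
opening: 0.028
gripper_force: 29.9
top px [292. 146.] 77 med [ 0.5109 -0.2639  0.0445] ztop 0.0482 rect [ 0.5122 -0.2651  0.0276  0.0422 13.3289]
top px [290. 158.] 80 med [ 0.5081 -0.2315  0.0243] ztop 0.0297 rect [ 0.5089 -0.2297  0.0271  0.0436  1.1631]
pad px [226.  82.] 511 med [ 0.8363 -0.5139  0.0467] ztop 0.0596 rect [ 0.8142 -0.5791  0.1525  0.1663 89.9384]
pad px [248. 189.] 267 med [ 0.5819 -0.0376  0.0451] ztop 0.0477 rect [ 0.5822 -0.0394  0.0596  0.0626 10.7378]
pad px [274. 207.] 302 med [0.4931 0.0092 0.0452] ztop 0.0479 rect [4.92900e-01 8.90000e-03 5.88000e-02 5.99000e-02 1.59165e+01]
pad px [237. 214.] 320 med [0.578  0.0623 0.0451] ztop 0.0478 rect [ 0.5777  0.0629  0.0607  0.0619 49.9261]
d [ 0.1679  0.0256 -0.0623] turn -0.37 rows>= 2.9 | at [ 0.5108 -0.2685  0.0377] [-180.    -0.   -88.4] q [ -8.  24. -26.   0. -40.  10.]
```

```bash
python3 drive.py '[[0,0,-0.03,0,0.015],[0,0,-0.06,0,0.015],[0.05,0.008,-0.06,0,0.015],[0.1,0.016,-0.06,0,0.015],[0.15,0.024,-0.06,0,0.015],[0.17,0.026,-0.06,0,0.015],[0.17,0.026,-0.06,0,0.015]]'; python3 go.py 0.49 -0.438 0.0425 -88
```

```text
clock: 15.8
tool_pos: [0.4886, -0.4394, 0.0962]
orientation: [179.9, 0.1, -88.5]
force: [0.2, 0.9, -1.6]
opening: 0.0281
gripper_force: 29.9
d [-0.0012 -0.0015  0.0537] turn -0.5 rows>= 0.9 | at [ 0.4886 -0.4394  0.0962] [ 1.799e+02  1.000e-01 -8.850e+01] q [-25.  26. -12.  -0. -52.  27.]
```

```bash
python3 drive.py '[[0,0,0.03,0,0.015],[0,0,0.042,0,0.015],[0,0,0.05,0,0.015],[0,0,0.0535,0,0.015],[0,0,0.0535,0,0.015]]'; python3 drive.py '[[0,0,0,0,0.05],[0,0,0,0,0.05],[0,0,0,0,0.05],[0,0,-0.05,0,0.05],[0,0,-0.11,0,0.05],[0,0,-0.17,0,0.05],[0,0,-0.17,0,0.05]]'
python3 - <<'E'
from m import *
for n in("scene","side"):
    s=snap(n);P=cloud(s); print(n); blobs(s,P,"top",(3,150,90),(16,255,255),.03,.06); blobs(s,P,"pad",(105,90,40),(130,255,200),.03,.06);blobs(s,P,"red",(172,150,60),(180,255,255),.03,.15,15);blobs(s,P,"rail",(0,0,120),(180,60,255),.03,.038,100); blobs(s,P,"yellow",(17,120,90),(32,255,255),.02,.06)
save(s,"side3")
E
python3 go.py 0.676 0.016 0.15 -178;  python3 go.py 0.676 0.016 0.15 2
```

```text
clock: 16.42
tool_pos: [0.4898, -0.4389, 0.0444]
orientation: [-180.0, -0.0, -88.4]
force: [0.4, 0.7, -1.5]
opening: 0.0279
gripper_force: 29.9
clock: 17.3
tool_pos: [0.4918, -0.4408, 0.2207]
orientation: [-179.5, -0.4, -88.3]
force: [1.1, 0.5, 0.0]
opening: 0.05
gripper_force: 0.0
scene
top px [118. 289.] 226 med [ 0.4924 -0.4375  0.0481] ztop 0.0504 rect [ 4.9090e-01 -4.3360e-01  5.3200e-02  2.9200e-02  8.8569e+01]
top px [150. 308.] 252 med [ 0.584  -0.4398  0.0486] ztop 0.0506 rect [ 0.5828 -0.4364  0.0284  0.048   0.9029]
top px [135. 373.] 40 med [ 0.6574 -0.5511  0.0314] ztop 0.0504 rect [ 6.54400e-01 -5.47500e-01  6.00000e-03  3.51000e-02  3.79392e+01]
pad px [242. 192.] 225 med [0.4931 0.0094 0.0447] ztop 0.0468 rect [4.92100e-01 9.30000e-03 6.09000e-02 5.93000e-02 2.97646e+01]
pad px [278. 193.] 222 med [0.5779 0.0621 0.0449] ztop 0.0473 rect [ 0.5783  0.0623  0.0586  0.0631 31.6591]
pad px [260. 211.] 274 med [ 0.5815 -0.0371  0.0446] ztop 0.0465 rect [ 0.5816 -0.0372  0.0624  0.0604 26.4229]
pad px [173. 375.] 509 med [ 0.7106 -0.5146  0.0509] ztop 0.0595 rect [ 0.7273 -0
[... 798 characters left out ...]
top 0.0476 rect [4.92800e-01 9.30000e-03 5.88000e-02 6.07000e-02 1.61301e+01]
pad px [237. 214.] 323 med [0.578  0.0629 0.0451] ztop 0.0478 rect [ 0.5783  0.0615  0.0612  0.0609 11.7862]
rail px [235. 251.] 229 med [0.5382 0.1765 0.0362] ztop 0.0377 rect [0.5606 0.1763 0.1893 0.022  5.3458]
yellow px [197. 300.] 110 med [0.5774 0.3352 0.0384] ztop 0.0422 rect [5.82400e-01 3.31300e-01 5.70000e-02 5.83000e-02 6.89061e+01]
d [-0.4496 -0.1989  0.0652] turn 89.61 rows>= 8.4 | at [ 0.4897 -0.439   0.215 ] [-179.9   -0.   -88.4] q [-25.  20.  -5.  -0. -65.  27.]
d [-0.4496 -0.1989  0.0652] turn -90.39 rows>= 8.4 | at [ 0.4897 -0.439   0.215 ] [-179.9   -0.   -88.4] q [-25.  20.  -5.  -0. -65.  27.]
```

View pics/side3.png

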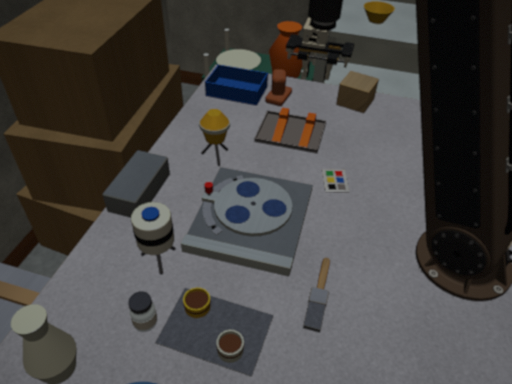

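The side view shows both wedges in the tray at (282,125) and (309,130), the panel level, the knob at (208,187), and the cups unmoved. On to the plunger.

```bash
python3 drive.py '[[-0.055,-0.025,0,11,0.06],[-0.11,-0.05,0,22,0.06],[-0.165,-0.073,0,33,0.06],[-0.22,-0.1,0,44,0.06],[-0.28,-0.12,0,55,0.06],[-0.335,-0.15,0,66,0.06],[-0.39,-0.173,0,77,0.06],[-0.45,-0.199,0,87,0.06]]'; python3 go.py 0.6757 0.0164 0.15 -177.7
```

```text
clock: 18.4
tool_pos: [0.6719, 0.0094, 0.2122]
orientation: [-180.0, -0.2, -172.1]
force: [0.8, -0.6, 0.1]
opening: 0.06
gripper_force: 0.0
d [-0.0049  0.0065  0.0622] turn 5.64 rows>= 1.0 | at [0.6719 0.0094 0.2122] [-180.    -0.2 -172.1] q [ 17.  22.  -3.  -0. -66. -99.]
```

```bash
python3 drive.py '[[-0.005,0.0065,0.03,5.6,0.06],[-0.005,0.0065,0.062,5.6,0.06],[-0.005,0.0065,0.062,5.6,0.06]]'
python3 - <<'E'
from m import *
for n in("wrist","side","scene"):
    s=snap(n);P=cloud(s); print(n)
    for lo,hi in((168,180),(0,3)): blobs(s,P,"red",(lo,140,40),(hi,255,255),.045,.1,10)
E
python3 go.py 0.6757 0.0164 0.076 -177.7
```

```text
clock: 18.77
tool_pos: [0.6736, 0.0145, 0.1476]
orientation: [-179.9, -0.5, -177.3]
force: [1.0, -0.5, 0.3]
opening: 0.0601
gripper_force: 0.0
wrist
red px [262. 213.] 983 med [0.6739 0.0164 0.0811] ztop 0.0823 rect [ 0.6763  0.0166  0.0229  0.0221 16.1671]
side
red px [208. 187.] 66 med [0.6731 0.0237 0.0801] ztop 0.0838 rect [6.74200e-01 1.78000e-02 1.89000e-02 2.08000e-02 2.03121e+01]
scene
red px [302. 205.] 87 med [0.6784 0.0098 0.076 ] ztop 0.0821 rect [6.76600e-01 1.46000e-02 2.08000e-02 2.43000e-02 1.94308e+01]
d [0.0009 0.0021 0.0768] turn 0.39 rows>= 1.2 | at [0.6766 0.0143 0.1528] [-180.     0.  -177.3] q [  18.   25.   -6.    0.  -59. -105.]
```

Knob confirmed at (0.6757, 0.0164).

```bash
python3 drive.py '[[0.001,0.002,0.03,0.4,0.06],[0.001,0.002,0.055,0.4,0.06],[0.001,0.002,0.07,0.4,0.06],[0.001,0.002,0.0765,0.4,0.06],[0.001,0.002,0.0765,0.4,0.06]]'; python3 drive.py '[[0,0,0,0,0.01],[0,0,0,0,0.01],[0,0,0,0,0.01],[0,0,0,0,0.01],[0,0,0,0,0.01],[0,0,0,0,0.01]]'
```

```text
clock: 19.55
tool_pos: [0.6754, 0.0166, 0.076]
orientation: [-180.0, 0.0, -177.7]
force: [-0.1, -0.9, -0.2]
opening: 0.0601
gripper_force: 0.0
clock: 20.3
tool_pos: [0.6751, 0.0167, 0.0757]
orientation: [-180.0, 0.0, -177.7]
force: [-1.2, -0.2, 1.7]
opening: 0.0232
gripper_force: 30.0
```

```bash
python3 drive.py '[[0,0,-0.005,0,0.01],[0,0,-0.01,0,0.01],[0,0,-0.015,0,0.01],[0,0,-0.015,0,0.01]]'; python3 drive.py '[[0.0005,0.0109,0,-5,0.01],[0.0019,0.0217,0,-10,0.01],[0.0075,0.0428,0,-20,0.01],[0.0167,0.0625,0,-30,0.01],[0.0292,0.0803,0,-40,0.01],[0.0366,0.0884,0,-45,0.01],[0.0447,0.0958,0,-50,0.01],[0.0447,0.0958,0,-50,0.01]]'
python3 - <<'E'
from m import *
import numpy as np
a=np.radians(52.3); print(.5508+.125*np.cos(a),.0114+.125*np.sin(a))
for n in("scene","side"):
    s=snap(n);P=cloud(s); print(n); blobs(s,P,"pad",(105,90,40),(130,255,200),.03,.06)
E
python3 go.py 0.6272 0.1103 .09 -127.7
```

```text
clock: 20.8
tool_pos: [0.675, 0.0166, 0.0907]
orientation: [180.0, 0.0, -177.7]
force: [3.1, 0.2, -8.4]
opening: 0.0231
gripper_force: 30.0
clock: 21.8
tool_pos: [0.6259, 0.1108, 0.0904]
orientation: [180.0, -0.0, -127.7]
force: [2.3, -0.3, -7.7]
opening: 0.023
gripper_force: 30.0
0.6272408800232289 0.11030294162093626
scene
pad px [264. 187.] 214 med [0.527  0.0654 0.0447] ztop 0.0469 rect [ 0.5275  0.066   0.061   0.0626 47.7732]
pad px [240. 203.] 257 med [ 0.5155 -0.0347  0.0445] ztop 0.0469 rect [ 5.14000e-01 -3.53000e-02  6.25000e-02  6.57000e-02  8.20256e+01]
pad px [277. 207.] 259 med [0.6085 0.0045 0.0446] ztop 0.0467 rect [6.08300e-01 5.90000e-03 6.17000e-02 6.08000e-02 3.79443e+01]
pad px [173. 375.] 507 med [ 0.7103 -0.5146  0.0504] ztop 0.0596 rect [ 0.726  -0.5201  0.0891  0.0412 34.6427]
side
pad px [241.  72.] 144 med [ 0.8005 -0.6456  0.0454] ztop 0.0583 rect [ 8.00900e-01 -6.45200e-01  1.78000e-02  9.03000e-02  8.93155e+01]
pad px [270. 195.] 279 med [ 0.5163 -0.0353  0.0451] ztop 0.0478 rect [ 5.16700e-01 -3.54000e-02  6.00000e-02  6.20000e-02  5.50146e+01]
pad px [238. 193.] 81 med [ 0.6022 -0.013   0.0451] ztop 0.0477 rect [ 5.9930e-01 -1.1700e-02  2.3500e-02  5.0400e-02  5.6552e+01]
pad px [255. 219.] 325 med [0.5291 0.0645 0.0451] ztop 0.0481 rect [0.5292 0.0655 0.0612 0.0597 7.3234]
d [-0.0004 -0.0007  0.0004] turn -0.1 rows>= 0.0 | at [0.6264 0.1104 0.0904] [ 180.    -0.  -127.8] q [ 28.  25. -15.  -0. -50. -65.]
```

```bash
python3 drive.py '[[0,0,0.005,0,0.01],[0,0,0.01,0,0.01],[0,0,0.0148,0,0.01],[0,0,0.0148,0,0.01]]'; python3 drive.py '[[0,0,0,0,0.028],[0,0,0,0,0.036],[0,0,0,0,0.05],[0,0,0,0,0.05],[0,0,-0.03,0,0.05],[0,0,-0.08,0,0.05],[0,0,-0.12,0,0.05],[0,0,-0.12,0,0.05]]'
python3 - <<'E'
from m import *
for n in("wrist","scene","side"):
    s=snap(n);P=cloud(s); print(n)
    for lo,hi in((168,180),(0,3)): blobs(s,P,"red",(lo,140,40),(hi,255,255),.045,.12,10)
    blobs(s,P,"pad",(105,90,40),(130,255,200),.03,.06); blobs(s,P,"yellow",(17,120,90),(32,255,255),.02,.06)
    blobs(s,P,"white",(0,0,120),(180,70,255),.034,.048,20)
save(s,"side4")
E
python3 go.py 0.5825 0.332 .15 -178
```

```text
clock: 22.4
tool_pos: [0.6267, 0.1102, 0.0758]
orientation: [-180.0, -0.0, -127.7]
force: [-0.1, -2.1, -3.4]
opening: 0.0232
gripper_force: 30.0
clock: 23.4
tool_pos: [0.6285, 0.1113, 0.2]
orientation: [-179.8, 0.4, -127.7]
force: [-1.1, -0.2, -0.9]
opening: 0.0502
gripper_force: 0.0
wrist
red px [261. 190.] 611 med [0.6266 0.1096 0.0812] ztop 0.0823 rect [6.2760e-01 1.1050e-01 2.2800e-02 2.1600e-02 5.3459e+01]
pad px [260.   4.] 415 med [ 0.5343 -0.0116  0.0443] ztop 0.0455 rect [ 5.34100e-01 -1.15000e-02  8.80000e-03  4.23000e-02  5.27282e+01]
pad px [204.  78.] 4410 med [0.6089 0.0037 0.0444] ztop 0.0456 rect [6.09500e-01 4.40000e-03 6.47000e-02 6.52000e-02 1.17954e+01]
pad px [316.  77.] 4427 med [0.529  0.0647 0.0442] ztop 0.0454 rect [ 0.5298  0.0653  0.0652  0.0649 56.5973]
white px [261.  72.] 22851 med [0.5725 0.0358 0.0433] ztop 0.0445 rect [ 0.5845  0.0543  0.1756  0.2088 52.2202]
white px [388. 157.] 7024 med [0.5129 0.1693 0.0352] ztop 0.0363 rect [0.5344 0.1711 0.2552 0.0334 2.1336]
scene
red px [303. 183.] 61 med [0.6294 0.1037 0.0764] ztop 0.0828 rect [6.27800e-01 1.0
[... 1247 characters left out ...]
1]
pad px [234. 197.] 280 med [0.6088 0.0047 0.0452] ztop 0.0478 rect [6.08300e-01 3.70000e-03 6.18000e-02 5.89000e-02 8.18071e+01]
pad px [255. 219.] 332 med [0.5286 0.065  0.0451] ztop 0.0481 rect [ 0.5297  0.065   0.06    0.0606 18.2255]
yellow px [197. 301.] 137 med [0.5776 0.3373 0.0387] ztop 0.0413 rect [ 0.582   0.3317  0.0555  0.0585 23.1564]
white px [253. 207.] 1902 med [0.5585 0.0288 0.0441] ztop 0.0467 rect [0.5518 0.0155 0.2043 0.2118 5.2919]
white px [237. 250.] 920 med [0.5425 0.1713 0.0365] ztop 0.0391 rect [0.5452 0.1714 0.2734 0.0308 2.0785]
d [-0.1486  0.1699  0.0452] turn 50.29 rows>= 4.7 | at [0.626  0.1105 0.1952] [ 180.    -0.  -127.7] q [ 28.  19.  -9.  -0. -62. -65.]
```

View pics/side4.png

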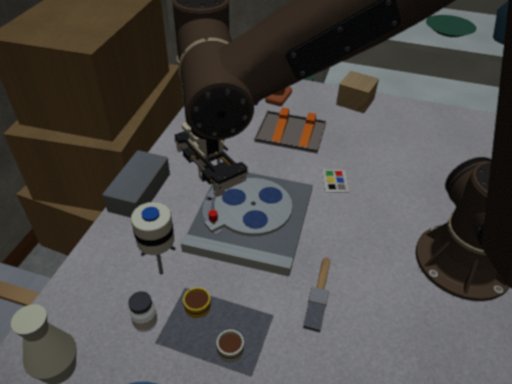

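Side view: the knob is home at (213,215), the arm points at the scanner at (152,228), and the cups are at (197,300) and (230,343). No third cup is visible.

```bash
python3 drive.py '[[0,0,-0.03,0,0.088],[-0.03,0.034,-0.035,10,0.088],[-0.06,0.068,-0.035,20,0.088],[-0.09,0.1,-0.035,30,0.088],[-0.12,0.135,-0.035,40,0.088],[-0.148,0.17,-0.035,50,0.088],[-0.148,0.17,-0.035,50.3,0.088]]'
python3 - <<'E'
from m import *
for n in("wrist","side"):
    s=snap(n);P=cloud(s); print(n)
    blobs(s,P,"yellow",(15,120,60),(32,255,255),.02,.06); blobs(s,P,"white",(0,0,110),(180,80,255),.02,.048,20)
save(s,"x")
save(snap("wrist"),"w5")
E
python3 go.py 0.5825 0.332 .15 -178
```

```text
clock: 24.42
tool_pos: [0.5812, 0.3342, 0.2285]
orientation: [-179.9, -0.1, -178.0]
force: [-1.2, -1.0, -0.4]
opening: 0.0875
gripper_force: 0.0
wrist
yellow px [258. 178.] 770 med [0.5843 0.3324 0.0378] ztop 0.0395 rect [0.5836 0.3315 0.0593 0.0591 3.1517]
white px [77. 96.] 18245 med [0.4919 0.1407 0.0262] ztop 0.0362 rect [0.5353 0.127  0.2474 0.1238 2.2955]
white px [336.  79.] 695 med [0.4777 0.4069 0.0399] ztop 0.0413 rect [0.4781 0.4079 0.0556 0.0549 7.2582]
white px [ 28. 153.] 4837 med [0.5732 0.0909 0.0435] ztop 0.0447 rect [0.5454 0.0862 0.1527 0.0768 2.0381]
side
yellow px [197. 302.] 288 med [0.5799 0.3404 0.034 ] ztop 0.041 rect [ 0.5823  0.3315  0.0558  0.0611 21.8906]
white px [262. 236.] 3431 med [0.4788 0.1203 0.0293] ztop 0.0453 rect [0.5292 0.0295 0.2405 0.3209 2.1517]
white px [193. 239.] 20 med [0.658  0.1717 0.0363] ztop 0.0393 rect [6.5810e-01 1.6610e-01 8.6000e-03 3.3600e-02 8.6476e+00]
white px [319. 295.] 149 med [0.3236 0.2248 0.0212] ztop 0.0236 rect [0.3251 0.2243 0.0389 0.0402 1.2278]
white px [231. 344.] 175 med [0.4727 0.413  0.0408] ztop 0.0436 rect [ 0.4767  0.407   0.0536  0.0549 18.3495]
d [-0.0004  0.001   0.0795] turn 0.07 rows>= 1.3 | at [0.5822 0.3311 0.2295] [-1.799e+02 -1.000e-01 -1.779e+02] q [  46.   21.   -2.   -0.  -68. -134.]
```

View pics/w5.png

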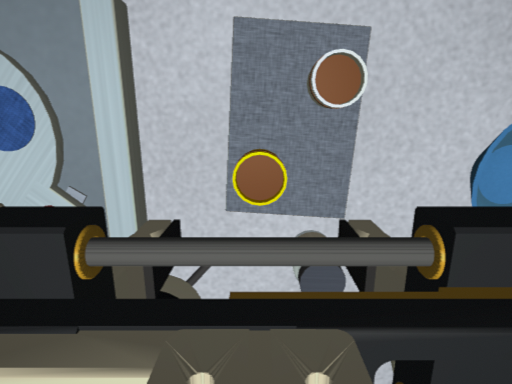

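The wrist view shows the yellow rim at (260,178), the white rim at (339,78), the jar at (320,275), and only two cups on the mat.

```bash
python3 drive.py '[[-0.001,0.0005,0.05,0,0.088],[-0.001,0.0005,0.1,0,0.088],[-0.001,0.0005,0.15,0,0.088],[-0.001,0.0005,0.18,0,0.088],[-0.001,0.0005,0.195,0,0.088],[-0.001,0.0005,0.197,0,0.088]]'; python3 drive.py '[[0,0,0,0,0.06],[0,0,0,0,0.05],[0,0,0,0,0.05],[0,0,0,0,0.05]]'; python3 go.py 0.6088 0.0043 .0755 -178
```

```text
clock: 25.32
tool_pos: [0.5837, 0.3313, 0.0332]
orientation: [-179.9, -0.0, -178.0]
force: [0.8, -0.2, 0.4]
opening: 0.0875
gripper_force: 0.0
clock: 25.82
tool_pos: [0.5838, 0.3324, 0.0347]
orientation: [180.0, 0.1, -178.0]
force: [-1.1, 0.1, 4.4]
opening: 0.0597
gripper_force: 30.0
d [-0.0135 -0.3287 -0.041 ] turn 0.01 rows>= 5.3 | at [0.5838 0.3324 0.0347] [ 1.80e+02  1.00e-01 -1.78e+02] q [  46.   31.  -13.    0.  -45. -134.]
```

```bash
python3 drive.py '[[0,0,-0.05,0,0.05],[0,0,-0.1,0,0.05],[0,-0.05,-0.12,0,0.05],[0,-0.105,-0.12,0,0.05],[0,-0.16,-0.12,0,0.05],[-0.004,-0.215,-0.12,0,0.05],[-0.009,-0.27,-0.12,0,0.05],[-0.0135,-0.32,-0.12,0,0.05]]'; python3 drive.py '[[0,-0.008,0,0,0.05],[0,-0.008,0.02,0,0.05],[0,-0.008,0.04,0,0.05],[0,-0.008,0.05,0,0.05],[0,-0.008,0.05,0,0.05]]'; python3 go.py 0.6088 0.0043 .0755 -178
```

```text
clock: 26.82
tool_pos: [0.6079, 0.011, 0.1537]
orientation: [180.0, -0.0, -178.0]
force: [0.5, 1.6, -2.0]
opening: 0.0593
gripper_force: 30.0
clock: 27.45
tool_pos: [0.6081, 0.0052, 0.1031]
orientation: [-180.0, -0.1, -178.0]
force: [0.2, -0.4, -0.9]
opening: 0.0597
gripper_force: 30.0
d [-0.0007 -0.0009  0.0276] turn 0.03 rows>= 0.4 | at [0.6081 0.0052 0.1031] [-1.80e+02 -1.00e-01 -1.78e+02] q [  19.   22.  -18.   -0.  -50. -107.]
```

```bash
python3 drive.py '[[-0.001,-0.001,0.01,0,0.05],[-0.001,-0.001,0.018,0,0.05],[-0.001,-0.001,0.022,0,0.05],[-0.001,-0.001,0.025,0,0.05],[-0.001,-0.001,0.025,0,0.05]]'; python3 drive.py '[[0,0,0.001,0,0.05],[0,0,0.002,0,0.05],[0,0,0.002,0,0.05]]'; python3 go.py 0.6088 0.0043 .0755 -178
```

```text
clock: 28.08
tool_pos: [0.6095, 0.0038, 0.0786]
orientation: [-180.0, -0.0, -178.0]
force: [0.3, 0.5, -1.6]
opening: 0.0596
gripper_force: 30.0
clock: 28.45
tool_pos: [0.6095, 0.0039, 0.0768]
orientation: [180.0, 0.0, -178.0]
force: [-0.9, -0.5, -2.0]
opening: 0.0596
gripper_force: 30.0
d [0.0007 0.0005 0.0013] turn -0.0 rows>= 0.0 | at [0.6095 0.0039 0.0768] [ 180.    0. -178.] q [  19.   24.  -20.   -0.  -46. -107.]
```

```bash
python3 drive.py '[[0,0,0.001,0,0.05],[0,0,0.0013,0,0.05],[0,0,0.0013,0,0.05]]'; python3 drive.py '[[0,0,0,0,0.064],[0,0,0,0,0.07],[0,0,0,0,0.076],[0,0,0,0,0.076],[0,0,-0.03,0,0.076],[0,0,-0.07,0,0.076],[0,0,-0.12,0,0.076],[0,0,-0.14,0,0.076]]'
python3 - <<'E'
from m import *
for n in("wrist","side"):
    s=snap(n);P=cloud(s); print(n)
    blobs(s,P,"yellow",(15,120,60),(32,255,255),.02,.1); blobs(s,P,"white",(0,0,110),(180,80,255),.036,.048,20)
E
python3 go.py 0.478 0.4075 .2 -178
```

```text
clock: 28.82
tool_pos: [0.6095, 0.0039, 0.0756]
orientation: [180.0, 0.0, -178.0]
force: [-0.8, -0.2, 0.1]
opening: 0.0597
gripper_force: 30.0
clock: 29.82
tool_pos: [0.6107, 0.004, 0.219]
orientation: [180.0, 0.3, -178.0]
force: [-0.5, 0.5, -0.3]
opening: 0.0762
gripper_force: 0.0
wrist
yellow px [259. 184.] 1092 med [0.61   0.0037 0.0786] ztop 0.0803 rect [6.12800e-01 7.00000e-04 5.91000e-02 6.89000e-02 4.87848e+01]
white px [272. 111.] 24902 med [0.5521 0.0184 0.0433] ztop 0.0445 rect [0.5515 0.019  0.2087 0.2218 3.2119]
side
yellow px [233. 188.] 170 med [0.6103 0.0073 0.0759] ztop 0.0812 rect [ 0.6193 -0.0255  0.0534  0.124  18.1621]
white px [253. 207.] 1987 med [0.5578 0.0289 0.044 ] ztop 0.0468 rect [0.5513 0.0143 0.2046 0.2138 5.4352]
white px [238. 251.] 595 med [0.5379 0.1724 0.0372] ztop 0.0394 rect [0.545  0.1726 0.2729 0.0316 2.0469]
white px [238. 334.] 29 med [0.4653 0.3839 0.0413] ztop 0.0444 rect [4.67400e-01 3.87600e-01 1.17000e-02 4.19000e-02 6.68068e+01]
d [0.1187 0.4078 0.0184] turn 0.02 rows>= 6.8 | at [0.6109 0.0041 0.2187] [ 179.9    0.3 -178. ] q [  19.   16.  -11.    0.  -63. -107.]
```

Yellow is placed well. White may have been knocked, so I'll re-look from above it.

```bash
python3 drive.py '[[0.016,0.056,0,0,0.088],[0.032,0.11,0,0,0.088],[0.048,0.165,0,0,0.088],[0.064,0.22,0,0,0.088],[0.08,0.275,0,0,0.088],[0.096,0.33,0,0,0.088],[0.11,0.375,0,0,0.088],[0.11,0.375,0,0,0.088]]'
python3 - <<'E'
from m import *
for n in("wrist","side"):
    s=snap(n);P=cloud(s); print(n)
    blobs(s,P,"white",(0,0,110),(180,80,255),.038,.05,20)
    if n=="wrist": save(s,"w6")
E
python3 go.py 0.478 0.4075 .2 -178
```

```text
clock: 30.92
tool_pos: [0.485, 0.3774, 0.214]
orientation: [-179.9, -0.1, -177.8]
force: [0.2, -0.3, 0.5]
opening: 0.0877
gripper_force: 0.0
wrist
white px [290. 174.] 501 med [0.4783 0.409  0.0404] ztop 0.0415 rect [0.4777 0.4081 0.0555 0.0548 4.4518]
white px [  2. 201.] 23 med [0.517  0.1086 0.0433] ztop 0.0443 rect [5.17100e-01 1.08800e-01 1.03000e-02 3.40000e-03 2.44582e+01]
side
white px [270. 218.] 371 med [0.4901 0.0467 0.0443] ztop 0.0468 rect [ 0.4971  0.0318  0.0591  0.1212 28.7344]
white px [144. 318.] 68 med [0.6629 0.4196 0.0449] ztop 0.049 rect [6.68200e-01 4.09000e-01 5.44000e-02 2.58000e-02 4.76212e+01]
white px [230. 342.] 133 med [0.4766 0.4088 0.0413] ztop 0.0439 rect [ 0.4765  0.4078  0.0536  0.0553 18.2866]
d [0.0067 0.033  0.0143] turn 0.06 rows>= 0.6 | at [0.4859 0.3748 0.2143] [-1.799e+02 -1.000e-01 -1.779e+02] q [  56.   16.  -10.   -0.  -63. -144.]
```

View pics/w6.png

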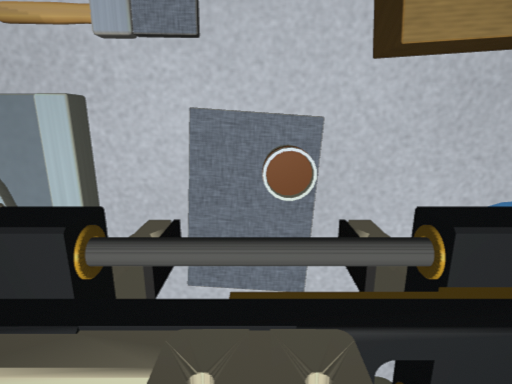

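The wrist view shows the white cup at (290,174), still at (0.478, 0.408).

```bash
python3 drive.py '[[0.0065,0.034,0,0,0.088],[0.0065,0.034,0.05,0,0.088],[0.0065,0.034,0.1,0,0.088],[0.0065,0.034,0.15,0,0.088],[0.0065,0.034,0.175,0,0.088],[0.0065,0.034,0.181,0,0.088],[0.0065,0.034,0.181,0,0.088]]'; python3 drive.py '[[0,0,0,0,0.06],[0,0,0,0,0.046],[0,0,0,0,0.046],[0,0,0,0,0.046],[0,0,0,0,0.046]]'; python3 go.py 0.516 -0.0343 .0755 -178
```

```text
clock: 31.9
tool_pos: [0.4794, 0.408, 0.0349]
orientation: [-180.0, 0.0, -178.0]
force: [0.1, -0.4, 0.1]
opening: 0.0874
gripper_force: 0.0
clock: 32.52
tool_pos: [0.4789, 0.4087, 0.0349]
orientation: [180.0, 0.0, -178.0]
force: [-1.3, -0.6, 3.9]
opening: 0.0558
gripper_force: 30.0
d [-0.0216 -0.444  -0.0407] turn 0.01 rows>= 7.1 | at [0.4789 0.4087 0.0349] [ 180.    0. -178.] q [  58.   28.  -19.    0.  -43. -146.]
```

```bash
python3 drive.py '[[0,0,-0.05,0,0.046],[0,0,-0.1,0,0.046],[-0.003,-0.05,-0.12,0,0.046],[-0.006,-0.11,-0.12,0,0.046],[-0.009,-0.17,-0.12,0,0.046],[-0.012,-0.23,-0.12,0,0.046],[-0.015,-0.29,-0.12,0,0.046],[-0.018,-0.35,-0.12,0,0.046]]'; python3 drive.py '[[-0.002,-0.05,0,0,0.046],[-0.0035,-0.094,0,0,0.046],[-0.0035,-0.094,0.02,0,0.046],[-0.0035,-0.094,0.04,0,0.046],[-0.0035,-0.094,0.055,0,0.046],[-0.0035,-0.094,0.055,0,0.046]]'; python3 go.py 0.516 -0.0343 .077 -178
```

```text
clock: 33.52
tool_pos: [0.5087, 0.0576, 0.1544]
orientation: [180.0, -0.0, -178.0]
force: [2.0, -0.8, -2.0]
opening: 0.0559
gripper_force: 30.0
clock: 34.28
tool_pos: [0.5149, -0.0345, 0.0983]
orientation: [-180.0, -0.2, -178.0]
force: [-0.5, -0.2, -1.0]
opening: 0.0555
gripper_force: 30.0
d [-0.0011  0.0002  0.0213] turn 0.0 rows>= 0.3 | at [ 0.5149 -0.0345  0.0983] [-180.    -0.2 -178. ] q [  18.   15.  -30.   -0.  -45. -106.]
```

```bash
python3 drive.py '[[-0.001,0,0.008,0,0.046],[-0.001,0,0.014,0,0.046],[-0.001,0,0.018,0,0.046],[-0.001,0,0.0195,0,0.046],[-0.001,0,0.021,0,0.046],[-0.001,0,0.0215,0,0.046],[-0.001,0,0.0215,0,0.046]]'; python3 go.py 0.516 -0.0343 .0765 -178
```

```text
clock: 35.15
tool_pos: [0.5168, -0.0344, 0.078]
orientation: [180.0, 0.0, -178.0]
force: [0.4, 0.3, -2.2]
opening: 0.0554
gripper_force: 30.0
d [0.0008 0.0001 0.0015] turn -0.0 rows>= 0.0 | at [ 0.5168 -0.0344  0.078 ] [ 180.    0. -178.] q [  18.   17.  -32.    0.  -42. -106.]
```

```bash
python3 drive.py '[[0,0,0.001,0,0.046],[0,0,0.0015,0,0.046],[0,0,0.0015,0,0.046]]'; python3 drive.py '[[0,0,0,0,0.06],[0,0,0,0,0.068],[0,0,0,0,0.074],[0,0,0,0,0.074],[0,0,-0.03,0,0.074],[0,0,-0.07,0,0.074],[0,0,-0.13,0,0.074],[0,0,-0.15,0,0.074]]'; python3 drive.py '[[0.05,-0.02,0,0,0.07],[0.08,-0.05,0,0,0.07],[0.1,-0.1,0,0,0.07],[0.1,-0.16,0,0,0.07],[0.1,-0.2,0,0,0.07],[0.1,-0.2,0,0,0.07],[0.1,-0.2,0,0,0.07]]'
python3 - <<'E'
from m import *
for n in("scene","side"):
    s=snap(n);P=cloud(s); print(n)
    blobs(s,P,"yellow",(15,120,60),(32,255,255),.05,.1); blobs(s,P,"white",(0,0,110),(180,80,255),.06,.09,20)
    blobs(s,P,"pad",(105,90,40),(130,255,200),.03,.06)
    for lo,hi in((168,180),(0,3)): blobs(s,P,"red",(lo,140,40),(hi,255,255),.045,.12,10)
save(s,"side7")
E
```

```text
clock: 35.52
tool_pos: [0.5167, -0.0344, 0.0764]
orientation: [-180.0, -0.0, -178.0]
force: [0.5, -0.2, -1.4]
opening: 0.0557
gripper_force: 30.0
clock: 36.52
tool_pos: [0.5183, -0.0342, 0.2304]
orientation: [180.0, 0.3, -178.0]
force: [0.3, 0.7, -1.0]
opening: 0.0741
gripper_force: 0.0
clock: 37.4
tool_pos: [0.4235, -0.2377, 0.2262]
orientation: [180.0, -0.0, -178.1]
force: [-0.4, -0.4, -0.4]
opening: 0.0702
gripper_force: 0.0
scene
yellow px [285. 103.] 521 med [0.2905 0.605  0.0696] ztop 0.072 rect [0.2823 0.5991 0.1304 0.2344 5.7256]
yellow px [278. 198.] 189 med [6.098e-01 5.000e-04 7.510e-02] ztop 0.0802 rect [6.0800e-01 4.1000e-03 5.8200e-02 6.2200e-02 6.1224e+01]
yellow px [277. 209.] 91 med [ 0.6227 -0.0208  0.0573] ztop 0.0639 rect [ 6.19600e-01 -1.74000e-02  5.26000e-02  1.96000e-02  2.64146e+01]
yellow px [281. 263.] 198 med [ 0.7501 -0.2207  0.0873] ztop 0.0987 rect [ 7.47400e-01 -2.16900e-01  6.15000e-02  2.04000e-02  2.11313e+01]
yellow px [ 10. 328.] 380 med [ 0.4264 -0.6263  0.0699] ztop 0.089 rect [ 4.11300e-01 -6.11700e-01  3.20000e-02  6.77000e-02  4.05796e+01]
wh
[... 715 characters left out ...]
03. 183.] 61 med [0.6281 0.1043 0.0759] ztop 0.0826 rect [0.627  0.11   0.0196 0.0221 2.5437]
side
yellow px [233. 188.] 163 med [0.6109 0.0062 0.0769] ztop 0.0818 rect [6.0880e-01 4.8000e-03 5.5500e-02 6.3000e-02 2.4443e+01]
pad px [236.  81.] 725 med [ 0.7999 -0.5234  0.0461] ztop 0.0585 rect [ 0.7981 -0.5782  0.1533  0.2037 89.8715]
pad px [265. 199.] 34 med [ 0.5292 -0.0106  0.0458] ztop 0.0478 rect [ 5.2340e-01 -1.6200e-02  2.1600e-02  5.4000e-02  7.0388e+01]
pad px [255. 219.] 330 med [0.5289 0.0647 0.0451] ztop 0.0479 rect [ 0.5296  0.0655  0.0602  0.0605 19.7356]
red px [213. 215.] 71 med [0.625  0.1173 0.0801] ztop 0.0836 rect [6.2570e-01 1.1400e-01 1.7600e-02 2.2000e-02 2.1789e+01]
```

View pics/side7.png

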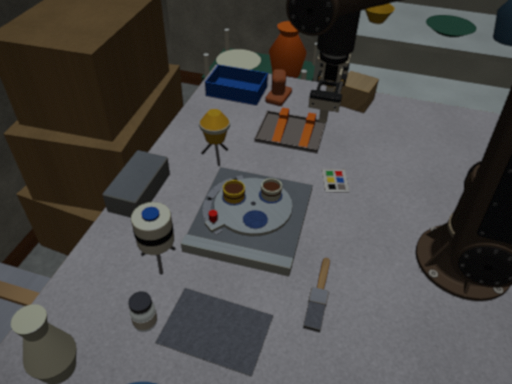

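Side view: yellow sits on its pad at (233,188), white on its pad at (271,187), the knob is home at (213,215), both wedges are in the tray, and the robot is clear.

```bash
python3 -c "
from plant import ctrl
print(ctrl.close_job())"
```

```text
the job is handed in; nothing more can be done
None
```

The job is handed in but no verdict came back; the last pictures show both wedges in the tray, the panel level, the plunger home on the scanner's side, and the two cups present (white and yellow) upright on pads of their own.

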